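# Gauge the display slots and stand the chocolate tablet

## Task

Find out which of the two wooden display stands takes a chocolate tablet: pick up the slot gauge and gently slide its blade level into the front of the left stand's slot (left as the robot sees it), then of the right one's, each time at least half the blade's length in, or, if it jams, just pressed lightly against the mouth. Set the gauge back down upright on the counter, then take the boxed tablet from its cardboard rest and stand it on edge in the slot that took the blade, fully down and centred along the stand, and let go. Leave the other things on the counter where they are.

Things in the scene. Friction and masses are not known exactly. Their poses are not given: they have to be found in the camera images.
- stand_a: wooden display stand, fixed, 80 long (x) x 60 wide (y) x 57 high: a 12 thick base and two 45 high walls along x with an upright slot between them, down the middle, open at both ends and the top; slot floor 12 above the counter, front end of the walls at x = -40. Origin: middle of the underside; x runs along the slot, away from the robot, z up
- stand_b: the other stand, same outer shape, axes and origin as stand_a. One stand's slot is 13 wide (blade and tablet, both 10 thick, go in), the other's 7 (they jam at the mouth). One stand is at the left (y > 0, as seen from the robot), one at the right, changing places between starts, each turned a little
- gauge_grip (a point): slot gauge, about 0.18 kg, loose: an upright dark wooden grip block 40 (x) x 26 (y) x 55 high standing on the counter, with a level aluminium blade on its +x face. Point: middle of the block, 27.5 above its underside; x along the blade, z up. Grasp across the 26 width. Blade 60 long, 10 thick (y), 32 high, lower edge 20 above the underside
- gauge_tip (a point): the end of the gauge's blade (rounded nose, 5 radius), at half the blade's height: 80 ahead of and 8.5 above gauge_grip, same axes
- tablet_center (a point): the boxed chocolate tablet, 0.11 kg, loose, brown, 75 (x) x 10 thick (y) x 120 high, standing on edge in the cardboard rest. This point is its centre; z up. Its underside is 10 above the counter at the start; lift it straight up
- rest: the low cardboard rest, fixed, 100 (x) x 70 (y) x 45 high, with a 16 wide slot along x in which the tablet stands; slot floor 10 above the counter. Origin: middle of the underside. Gauge and rest are one at the left and one at the right, either way round
- tin: a brass-coloured tin, 60 across, 70 high, loose; leave it alone. Origin: middle of the underside
- gift_box: a flat gift box, 93 x 73 x 40, loose; leave it alone. Origin: middle of the underside
- spool: an empty wooden ribbon spool, 56 across, 32 high, standing between the two stands, loose; leave it alone. Origin: middle of the underside
- dish: a white china dish, 90 across, 35 high, loose; leave it alone. Origin: middle of the underside
- cube_box: a small lidded box, 63 x 63 x 67, loose; leave it alone. Origin: middle of the underside
Things that resemble listed ones, but are neither listed nor needed, are in the scene too. What is meant by the part that bears gauge_grip is not blue, and is the larger of those in its own colour. What is shaped like the part that bears tablet_center but orange is not meant.

How it is judged:
By the outcome, as a careful person would: the job done as asked, in the order asked, and still so for the second after the job is handed in, with the robot touching nothing.
It also fails if it takes over 72 s, if anything falls off the work surface, if the arm or the gripper's body presses on something with over 40 N, if the wrist force passes 120 N, or if a joint passes its speed limit or range.

## Robot

A 6-joint arm with a two-finger parallel gripper is mounted at the origin on the work surface. World frame = base frame: x ahead of the robot, y to its left, z up, the work surface at z = 0. Lengths are in m, angles in degrees, forces in N, time in s.
With the tool pointing down it reaches from about 0.25 to 0.725 m from the base axis. Payload 9.7 kg.
Tool frame: the origin (TCP) lies on the centre line of the jaws, within the pads' length; the fingertips stand 14 mm ahead of it and the grasp point (between the pads) lies 5 mm behind it; z points along the fingers, y is the line along which they close (so a half turn about z gives the same grasp; the last joint's range is limited). The gripper opens to 85 mm and grips with 20 to 120 N. Pads are 22 mm wide; open, the fingers measure 114 mm over their backs; the gripper's body (76 mm by 85 mm) begins 54 mm behind the grasp point. The pads swing forward as they close: fully open they stand 13 mm farther back than shut.
Start: joints at [65.604, 4.979, 10.078, 95.1, 0, 90], TCP at [0.227, 0.501, 0.245] pointing down, gripper open.
Joint ranges: [-179.16, 179.16], [-48.56, 103.87], [-65.8, 70.77], [-126.05, 130.52], [-82.76, 87.17], [-180, 180]. Speed limits (degrees/s): [127.2, 127.2, 147.25, 180, 180, 180].

## Interface

Orientations are given as [roll, pitch, yaw] about the fixed x, y, z axes, in that order (R = Rz(yaw) Ry(pitch) Rx(roll)).
In Python, from workcell import bot, camera, get_calibration, ticket gives the robot as it stands. The module is installed in compiled form; this text tells all that it offers.
- The arm moves only by the tool send_rows, never from a script. Its arguments are lists of equal length, an entry for each row: "linear": the shift along the tool's x, y, z in m, a list of three; "twist": the turn, a rotation vector about the tool's x, y, z in units of 10 degrees (1.0 is 10 degrees), a list of three; "gripper": the opening in per cent of the stroke, from 0 (shut) to 100 (fully open). In form: {"linear": [[x, y, z], ...], "twist": [[wx, wy, wz], ...], "gripper": [gripper, ...]}. A call has 1 to 8 rows; each row shifts and turns the commanded pose from where the row before left it, along the tool's axes as they then stand; what a row does not reach is not made up. A row lasts 1/8 s, in which the tool goes at most 62.5 mm and 10.7 degrees, less where a joint would pass 70% of its speed; a pose out of reach is approached as far as the arm can. A call with a gripper value outside its range is refused whole. The fingers move at their own pace and stop on an object; "grip_force" is the grip in N (left out, the last holds). Time passes only in rows, so rows that do not move let the fingers close. It gives the time, the measured TCP pose, the force, the opening and the grip force at its end, in the units of the state.
- bot.get_obs(): the state, without advancing time (a new reading comes with each control period).
- camera(name): name is "scene" or "side" or "wrist"; returns the picture (480x640x3 uint8, red, green, blue); there is no depth.
- get_calibration(name): a dict with "fx", "fy", "cx", "cy" (pixels), "k1" (the pictures are not rectified: a ray, as slopes to the right and down, at radius r is drawn at 1 + k1 r^2 times it, then the intrinsics apply), "origin" and "orientation" of the camera in the world; the wrist camera has in their place "hand_eye" (4x4, takes a point from camera to tool coordinates, whose origin is the TCP and whose axes are the flange's). Camera axes: x right, y down, z forward; pixel columns grow to the right and rows downward; lengths in m; the calibration is good to about 2 mm. A picture is of the moment at which its call begins: read the wrist's pose just before it. get_calibration takes no time and is no camera call.
- ticket.job_done(): hands the job in; it is judged then, once.
The state is a dict: "time": time; "q": joint angles; "qd": joint speeds; "joint_efforts": joint torques, N m; "ee_pos": TCP position; "tcp_rot": TCP orientation; "wrist_force": force on the tool from outside, world axes, zero at the start; "torque": the same for the moment, N m; "opening": finger opening in m; "grasp_force": force on a finger pad.
Only numpy, scipy, OpenCV 4.12 (cv2) and the standard library are available. Lean on these libraries where they do the work, as an engineer would, in place of code of your own. Each camera call takes 0.05 s, during which the arm holds its last target. There are 200 camera calls.

## Working session

There is one attempt and no reset: what is moved stays moved. The work goes in short steps, Python scripts to look and compute and a tool call to move; the robot and the scene stay as the last step left them, time stands still between calls to the robot, and variables do not carry over. Pictures are saved under pics/ and viewed, at most 10 in all, crops included, and the job is handed in when it is done.

Besides the shell and the picture viewer there is one more tool, called as name(argument=value, ...), one argument or row to a line, values as JSON. send_rows: Moves the arm, as the interface text tells. Its arguments: {"type":"object","properties":{"linear":{"type":"array"},"twist":{"type":"array"},"gripper":{"type":"array"},"grip_force":{"type":"number"}},"required":["linear","twist","gripper"]}

```bash
mkdir -p pics; cat > h.py <<'E'
import numpy as np, cv2
from scipy.spatial.transform import Rotation as R
from workcell import bot, camera, get_calibration, ticket
def pose(name):
    c=get_calibration(name)
    if name=='wrist':
        o=bot.get_obs(); T=np.eye(4); T[:3,:3]=R.from_euler('xyz',o['tcp_rot'],degrees=True).as_matrix(); T[:3,3]=o['ee_pos']
        T=T@np.array(c['hand_eye']); return c,T
    T=np.eye(4); r=np.array(c['orientation'])
    T[:3,:3]=r if r.shape==(3,3) else R.from_euler('xyz',r,degrees=True).as_matrix(); T[:3,3]=c['origin']; return c,T
def K(c): return np.array([[c['fx'],0,c['cx']],[0,c['fy'],c['cy']],[0,0,1.]]), np.array([c['k1'],0,0,0.])
def px2w(c,T,uv,z):
    k,d=K(c); p=cv2.undistortPoints(np.array(uv,float).reshape(-1,1,2),k,d).reshape(-1,2)
    r=np.c_[p,np.ones(len(p))]@T[:3,:3].T; o=T[:3,3]
    return o+r*((np.asarray(z)-o[2])/r[:,2])[:,None] if np.ndim(z) else o+r*((z-o[2])/r[:,2])[:,None]
def w2px(c,T,P):
    k,d=K(c); Q=(np.array(P,float).reshape(-1,3)-T[:3,3])@T[:3,:3]
    return cv2.projectPoints(Q,np.zeros(3),np.zeros(3),k,d)[0].reshape(-1,2)
def snap(name,fn):
    c,T=pose(name); im=camera(name); cv2.imwrite('pics/'+fn,im[:,:,::-1]); np.save('pics/'+fn+'.npy',T); return c,T,im
E
python3 - <<'E'
from h import *
for n in('scene','side'): c,T,im=snap(n,n+'0.png'); print(n,T.round(3).tolist(),c)
print(get_calibration('wrist')); print(bot.get_obs())
E
```

```text
scene [[-0.756, 0.412, -0.51, 1.29], [0.655, 0.475, -0.588, 0.871], [0.0, -0.778, -0.629, 1.009], [0.0, 0.0, 0.0, 1.0]] {'fx': 622.3064726794471, 'fy': 622.3064726794471, 'cx': 311.2958851947386, 'cy': 237.1004065415129, 'k1': -0.20393660552753912, 'origin': array([1.29005621, 0.87147417, 1.00921343]), 'orientation': array([-1.28951352e+02, -1.53411214e-02,  1.39079433e+02])}
side [[0.967, -0.131, 0.218, 0.249], [-0.254, -0.538, 0.804, -1.084], [0.012, -0.833, -0.554, 0.822], [0.0, 0.0, 0.0, 1.0]] {'fx': 496.31970223691286, 'fy': 496.31970223691286, 'cx': 322.14797662566144, 'cy': 224.2298459282074, 'k1': 0.045179590360811185, 'origin': array([ 0.24913739, -1.08361495,  0.82196644]), 'orientation': array([-123.63344675,   -0.69069513,  -14.73487571])}
{'fx': 336.0592481502268, 'fy': 336.0592481502268, 'cx': 317.7094989976993, 'cy': 237.96532024168965, 'k1': -0.0175492176408029, 'hand_eye': array([[ 9.69363268e-04, -9.52130562e-01, -3.05690127e-01,
         7.72696882e-02],
       [ 9.99998735e-01,  1.30835775e-03, -9.04070262e-04,
         6.48452828e-04],
       [ 1.26074497e-03, -3.05688864e-01,  9.52130626e-01,
        -1.29456221e-01],
       [ 0.00000000e+00,  0.00000000e+00,  0.00000000e+00,
         1.00000000e+00]])}
{'time': 0.1, 'q': array([6.56060708e+01, 5.01099053e+00, 1.00381950e+01, 9.50988522e+01,
       1.30738615e-03, 8.99999180e+01]), 'qd': array([ 0.01026652, -0.02073891,  0.07165348,  0.03803191,  0.02021755,
        0.09647124]), 'joint_efforts': array([-5.54999096e-04, -5.21562624e+01,  4.65653622e+01,  1.60136854e-02,
       -3.42194062e-05,  6.70863130e-06]), 'ee_pos': array([0.22707272, 0.50073503, 0.2446176 ]), 'tcp_rot': array([-1.79928352e+02, -1.30748768e-03,  1.55606151e+02]), 'wrist_force': array([ 0.49166598,  0.6979753 , -1.02035878]), 'torque': array([-0.05425967, -0.01116087, -0.01161437]), 'grasp_force': 0.0, 'opening': 0.0855890006780339}
```

View pics/scene0.png

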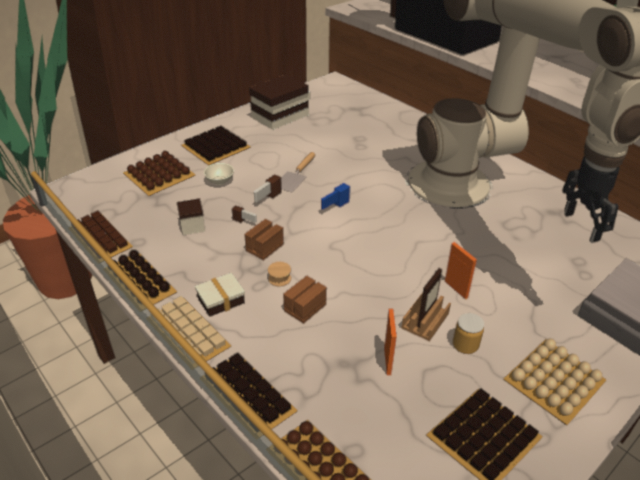

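View pics/side0.png

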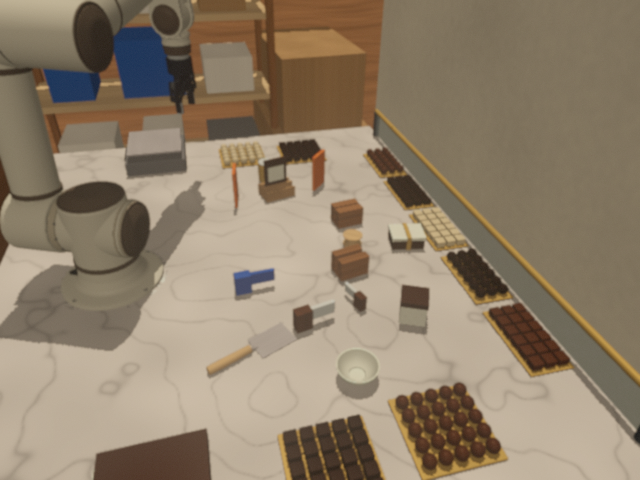

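Scene view: the gauge candidates are the blue one (336,197), a larger dark one (272,187) and a small dark one (243,215). The tablet candidates are the dark one in the rest (430,297) and two orange ones (460,270) and (391,342). I choose the larger dark gauge and the dark tablet in the rest. The stands are at (265,240) and (305,298). I'll check these in one close crop.

```bash
python3 - <<'E'
from h import *
im=cv2.imread('pics/side0.png')
a=cv2.resize(im[265:340,225:375],(800,400),interpolation=cv2.INTER_CUBIC)[:, :]
b=cv2.resize(im[190:290,320:400],(320,400)) 
s=cv2.imread('pics/side0.png')
def crop(im,u,v,w,h,f): return cv2.resize(im[v:v+h,u:u+w],(w*f,h*f),interpolation=cv2.INTER_CUBIC)
top=np.hstack([crop(s,280,270,100,75,4),crop(s,320,195,100,75,4)])
sc=cv2.imread('pics/scene0.png')
bot_=np.hstack([crop(sc,225,165,100,75,4),crop(sc,390,262,100,75,4)])
cv2.imwrite('pics/c1.png',np.vstack([top,bot_]))
c,T=pose('side')
for n,uv,z in [('blk top',(301,308),.055),('tip',(334,303),.05),('standR top',(350,256),.057),('standL top',(347,207),.057),('rest',(276,190),.03),('tin?',(0,0),0)]:
  print(n,px2w(c,T,[uv],z).round(3))
c,T=pose('scene')
for n,uv,z in [('blk top',(272,179),.055),('standR top',(264,235),.057),('standL top',(305,290),.057),('tab top',(432,277),.13)]:
  print(n,px2w(c,T,[uv],z).round(3))
E
```

```text
blk top [[ 0.42  -0.285  0.055]]
tip [[ 0.497 -0.282  0.05 ]]
standR top [[ 0.582 -0.131  0.057]]
standL top [[0.645 0.097 0.057]]
rest [[0.468 0.292 0.03 ]]
tin? [[-1.163  3.975  0.   ]]
blk top [[ 0.431 -0.285  0.055]]
standR top [[ 0.6   -0.1    0.057]]
standL top [[0.65  0.113 0.057]]
tab top [[0.473 0.316 0.13 ]]
```

View pics/c1.png

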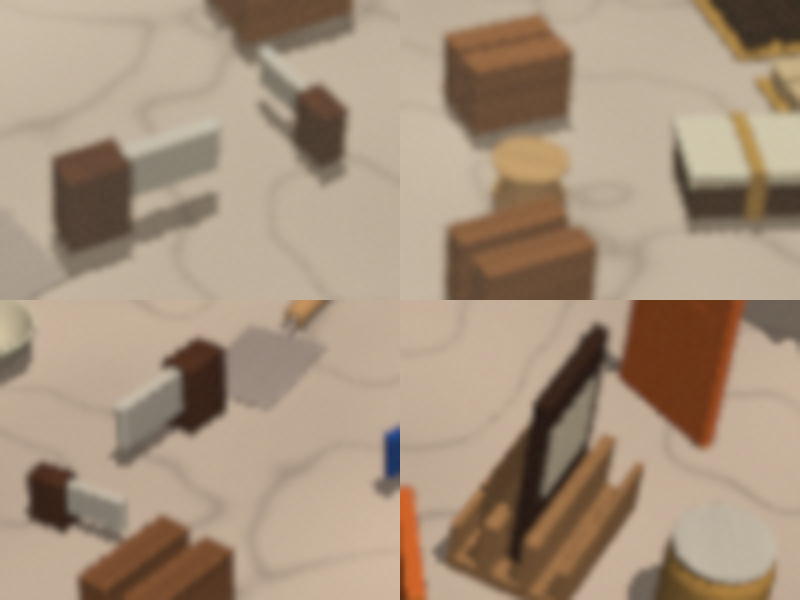

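The crop shows the larger dark gauge at lower left, with its blade pointing away from the robot, and the dark tablet with a white label standing in the cardboard rest. Both match the descriptions. I'll go for near looks with the wrist camera.

send_rows(
  linear=[
    [0, 0, -0.025],
    [0, 0, -0.025],
    [0, 0, -0.025],
    [-0.034, -0.038, 0],
    [-0.035, -0.038, 0],
    [-0.035, -0.038, 0],
    [-0.035, -0.038, 0],
    [-0.034, -0.038, 0],
  ],
  twist=[
    [0, 0, -0.82],
    [0, 0, -0.81],
    [0, 0, -0.81],
    [0, 0, 0],
    [0, 0, 0],
    [0, 0, 0],
    [0, 0, 0],
    [0, 0, 0],
  ],
  gripper=[100, 100, 100, 100, 100, 100, 100, 100],
)

```text
time: 1.1
ee_pos: [0.4011, 0.3095, 0.32]
tcp_rot: [-180.0, -0.0, -180.0]
wrist_force: [0.3, 0.8, -0.5]
opening: 0.0854
grasp_force: 0.0
```

```bash
python3 - <<'E'
from h import *
snap('wrist','wA.png'); o=bot.get_obs(); print(o['time'],o['ee_pos'],o['tcp_rot'],o['q'].round(1))
E
```

```text
1.15 [0.40395828 0.3060022  0.31988997] [-1.79880931e+02  5.31817979e-02  1.79850714e+02] [ 3.720e+01  1.500e+00  1.480e+01  1.034e+02 -1.000e-01  3.740e+01]
```

send_rows(
  linear=[
    [-0.02, -0.052, 0],
    [-0.02, -0.052, 0],
    [-0.02, -0.052, 0],
    [-0.02, -0.052, 0],
    [-0.02, -0.052, 0],
    [0, -0.05, 0],
    [0, 0, 0],
  ],
  twist=[
    [0, 0, 0],
    [0, 0, 0],
    [0, 0, 0],
    [0, 0, 0],
    [0, 0, 0],
    [0, 0, 0],
    [0, 0, 0],
  ],
  gripper=[100, 100, 100, 100, 100, 100, 100],
)

```text
time: 2.02
ee_pos: [0.5001, -0.0019, 0.3198]
tcp_rot: [-180.0, -0.1, 179.8]
wrist_force: [0.7, 1.0, 0.1]
opening: 0.085
grasp_force: 0.0
```

```bash
python3 - <<'E'
from h import *
snap('wrist','wB.png'); o=bot.get_obs(); print(o['time'],o['ee_pos'],o['tcp_rot'],o['q'].round(1))
E
```

```text
2.075 [ 5.00149685e-01 -3.99756604e-04  3.19924272e-01] [ 1.79995463e+02 -4.28948321e-02  1.79829244e+02] [-0.000e+00  6.000e-01  1.390e+01  1.034e+02  0.000e+00  1.000e-01]
```

send_rows(
  linear=[
    [0.025, -0.05, 0],
    [0.025, -0.05, 0],
    [0.025, -0.05, 0.01],
    [0.025, -0.05, 0.02],
    [0, -0.025, 0.03],
    [0, -0.01, 0.02],
    [0, 0, 0],
  ],
  twist=[
    [0, 0, 0],
    [0, 0, 0],
    [0, 0, 0],
    [0, 0, 0],
    [0, 0, 0],
    [0, 0, 0],
    [0, 0, 0],
  ],
  gripper=[100, 100, 100, 100, 100, 100, 100],
)

```text
time: 2.95
ee_pos: [0.3999, -0.2334, 0.2389]
tcp_rot: [179.9, -0.1, -180.0]
wrist_force: [-0.1, 0.8, 0.1]
opening: 0.0853
grasp_force: 0.0
```

```bash
python3 - <<'E'
from h import *
snap('wrist','wC.png'); o=bot.get_obs(); print(o['time'],o['ee_pos'],o['tcp_rot'],o['q'].round(1))
a=[cv2.imread(f'pics/w{k}.png') for k in 'ABC']
print(px2w(*[(c,T) for c,T in [pose('wrist')]][0],[(320,240)],0.05))
E
```

```text
3.0 [ 0.40028262 -0.23324483  0.24020278] [ 1.79958133e+02 -4.71306512e-02 -1.79963449e+02] [-30.2  -6.9  -2.2  94.8   0.  -30.3]
[[ 0.42760356 -0.23089836  0.05      ]]
```

View pics/wC.png

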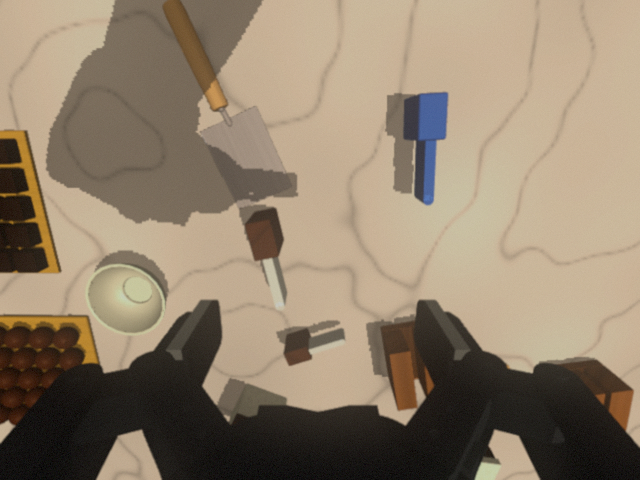

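View pics/wB.png

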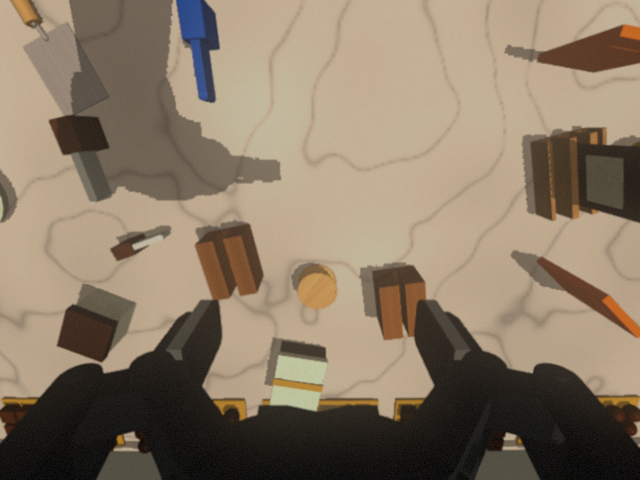

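wC shows the gauge block at (263,235) with its blade tip at (280,305), the blue decoy at (425,140) and the small decoy at (315,343). wB shows the right stand at (230,260), the left stand at (399,300), the spool at (317,288) and the rest with the tablet at (580,170). Next I'll measure corners in an enlarged composite.

```bash
python3 - <<'E'
from h import *
c=get_calibration('wrist')
T=np.load('pics/wA.png.npy'); print(w2px(c,T,[[.47,.305,.13],[.47,.305,.0]]))
A,B,C=[cv2.imread(f'pics/w{k}.png') for k in 'ABC']
def cr(im,u,v,w,h,W,H):
    x=cv2.resize(im[v:v+h,u:u+w],(W,H),interpolation=cv2.INTER_CUBIC); return cv2.convertScaleAbs(x,alpha=1.5,beta=10)
u,v=w2px(c,T,[[.47,.305,.07]])[0].astype(int)
print('origin A',u-66,v-75)
L=cr(C,235,195,66,150,264,600)
M=np.vstack([cr(B,193,219,76,86,266,301),cr(B,366,259,76,86,266,301)])[:600]
N=cr(A,u-66,v-75,132,150,264,300); N=np.vstack([N,np.zeros((300,264,3),np.uint8)])
cv2.imwrite('pics/c2.png',np.hstack([L,M,N]))
E
```

```text
[[313.45005673 278.05775159]
 [314.6910067  239.3751459 ]]
origin A 248 182
```

View pics/c2.png

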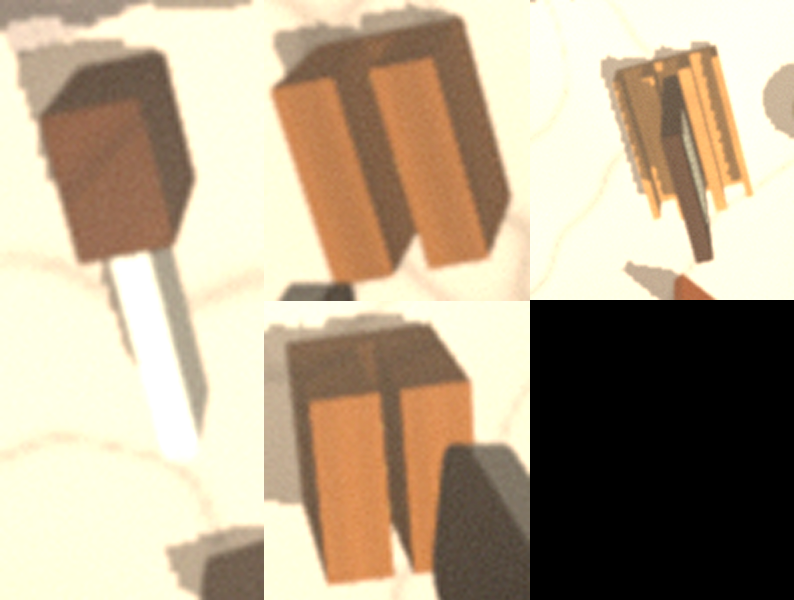

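```bash
python3 - <<'E'
from h import *
c=get_calibration('wrist')
def m(k,pts,org,off,s,z):
    P=np.array(pts,float); P=(P-off)/s+org-0.5+0.5/s
    return px2w(c,np.load(f'pics/w{k}.png.npy'),P,z)
def rep(n,p):
    # near1,near2,far1,far2 (left img,right img)
    a=(p[0]+p[1])/2;b=(p[2]+p[3])/2;d=b-a
    print(n,'near',a.round(4),'far',b.round(4),'mid',((a+b)/2).round(4),'len',np.hypot(*d[:2]).round(4),'wid',np.linalg.norm(p[1]-p[0]).round(4),np.linalg.norm(p[3]-p[2]).round(4),'yaw',np.degrees(np.arctan2(d[1],d[0])).round(1))
rep('block',m('C',[(42,117),(140,100),(78,262),(175,247)],(235,195),(0,0),4,.055))
rep('blade',m('C',[(112,258),(150,252),(160,458),(198,455)],(235,195),(0,0),4,.052))
rep('R',m('B',[(275,92),(435,60),(334,282),(489,258)],(193,219),(264,0),3.5,.057))
rep('Rslot',m('B',[(331,80),(370,72),(392,272),(427,267)],(193,219),(264,0),3.5,.057))
rep('L',m('B',[(310,403),(470,380),(328,582),(478,565)],(366,259),(264,301),3.5,.057))
rep('Lslot',m('B',[(380,394),(402,390),(393,574),(414,571)],(366,259),(264,301),3.5,.057))
rep('tab',m('A',[(664,136),(682,133),(697,262),(713,258)],(248,182),(530,0),2,.13))
E
```

```text
block near [ 0.4065 -0.2915  0.055 ] far [ 0.4441 -0.2846  0.055 ] mid [ 0.4253 -0.288   0.055 ] len 0.0383 wid 0.0243 0.0247 yaw 10.3
blade near [ 0.4454 -0.284   0.052 ] far [ 0.5026 -0.2738  0.052 ] mid [ 0.474  -0.2789  0.052 ] len 0.0581 wid 0.0098 0.0101 yaw 10.1
R near [ 0.5513 -0.1245  0.057 ] far [ 0.6271 -0.1105  0.057 ] mid [ 0.5892 -0.1175  0.057 ] len 0.0771 wid 0.0588 0.0593 yaw 10.4
Rslot near [ 0.5512 -0.1259  0.057 ] far [ 0.6269 -0.1111  0.057 ] mid [ 0.5891 -0.1185  0.057 ] len 0.0771 wid 0.0143 0.0134 yaw 11.1
L near [0.6115 0.1051 0.057 ] far [0.6891 0.1159 0.057 ] mid [0.6503 0.1105 0.057 ] len 0.0783 wid 0.0588 0.0581 yaw 8.0
Lslot near [0.6117 0.1056 0.057 ] far [0.6886 0.1161 0.057 ] mid [0.6502 0.1109 0.057 ] len 0.0776 wid 0.0081 0.0081 yaw 7.8
tab near [0.438  0.3109 0.13  ] far [0.5095 0.3283 0.13  ] mid [0.4737 0.3196 0.13  ] len 0.0736 wid 0.0092 0.0089 yaw 13.7
```

Sizes agree with the description to within 2 mm. The right slot reads 13–14 mm and the left 8 mm. I'll grasp the gauge at (0.425, -0.288), yaw 10.2°.

send_rows(
  linear=[
    [-0.0125, -0.0275, 0.02],
    [-0.0125, -0.0275, 0.03],
    [0, 0, 0.04],
    [0, 0, 0.04],
    [0, 0, 0.03],
    [0, 0, 0.03],
    [0, 0, 0.018],
    [0, 0, 0],
  ],
  twist=[
    [0, 0, 0],
    [0, 0, 0],
    [0, 0, -0.51],
    [0, 0, -0.51],
    [0, 0, 0],
    [0, 0, 0],
    [0, 0, 0],
    [0, 0, 0],
  ],
  gripper=[55, 55, 55, 55, 55, 55, 55, 55],
  grip_force=50,
)

```text
time: 4.0
ee_pos: [0.4254, -0.2884, 0.0321]
tcp_rot: [180.0, -0.0, -169.7]
wrist_force: [-0.9, -0.2, -0.9]
opening: 0.047
grasp_force: 0.0
```

send_rows(
  linear=[
    [0, 0, 0],
    [0, 0, 0],
    [0, 0, 0],
    [0, 0, 0],
    [0, 0, -0.01],
    [0, 0, -0.02],
    [0, 0, -0.03],
    [0, 0, -0.03],
  ],
  twist=[
    [0, 0, 0],
    [0, 0, 0],
    [0, 0, 0],
    [0, 0, 0],
    [0, 0, 0],
    [0, 0, 0],
    [0, 0, 0],
    [0, 0, 0],
  ],
  gripper=[0, 0, 0, 0, 0, 0, 0, 0],
)

```text
time: 5.0
ee_pos: [0.425, -0.2891, 0.1237]
tcp_rot: [-180.0, -0.0, -169.8]
wrist_force: [0.8, -0.9, -1.8]
opening: 0.025
grasp_force: 49.2
```

send_rows(
  linear=[
    [-0.0186, 0.0449, 0],
    [-0.0186, 0.0449, 0],
    [-0.0186, 0.0449, 0],
    [-0.0186, 0.0449, 0],
    [-0.0186, 0.0449, 0],
    [-0.0186, 0.0449, 0],
    [-0.0186, 0.0449, 0],
    [-0.0183, 0.0451, 0],
  ],
  twist=[
    [0, 0, 0],
    [0, 0, 0],
    [0, 0, 0],
    [0, 0, 0],
    [0, 0, 0],
    [0, 0, 0],
    [0, 0, 0],
    [0, 0, 0],
  ],
  gripper=[0, 0, 0, 0, 0, 0, 0, 0],
)

```text
time: 6.0
ee_pos: [0.5079, 0.0925, 0.123]
tcp_rot: [-180.0, 0.0, -169.8]
wrist_force: [0.6, -0.8, -1.3]
opening: 0.0252
grasp_force: 49.7
```

send_rows(
  linear=[
    [0, 0, 0.02],
    [0, 0, 0.03],
    [0, 0, 0.02],
    [0, 0, 0.0157],
    [0, 0, 0.004],
    [0, 0, 0],
  ],
  twist=[
    [0, 0, 0.23],
    [0, 0, 0],
    [0, 0, 0],
    [0, 0, 0],
    [0, 0, 0],
    [0, 0, 0],
  ],
  gripper=[0, 0, 0, 0, 0, 0],
)

```text
time: 6.75
ee_pos: [0.5077, 0.0908, 0.0339]
tcp_rot: [180.0, 0.0, -172.1]
wrist_force: [-5.9, -0.7, 6.1]
opening: 0.0256
grasp_force: 50.7
```

```bash
python3 - <<'E'
from h import *
c,T,im=snap('wrist','wD.png'); o=bot.get_obs(); print(o['ee_pos'],o['tcp_rot'])
print(w2px(c,T,[[.6115,.1053,.057],[.6889,.116,.057]]))
cv2.imwrite('pics/dd.png',cv2.resize(cv2.convertScaleAbs(im[::-1][::-1][:,:,::-1],alpha=1.4),(800,600)))
E
```

```text
[0.50779547 0.09085005 0.03392056] [ 1.79996166e+02  3.36139186e-02 -1.72107089e+02]
[[317.75619656 535.24829071]
 [317.55987636 628.08133005]]
```

View pics/dd.png

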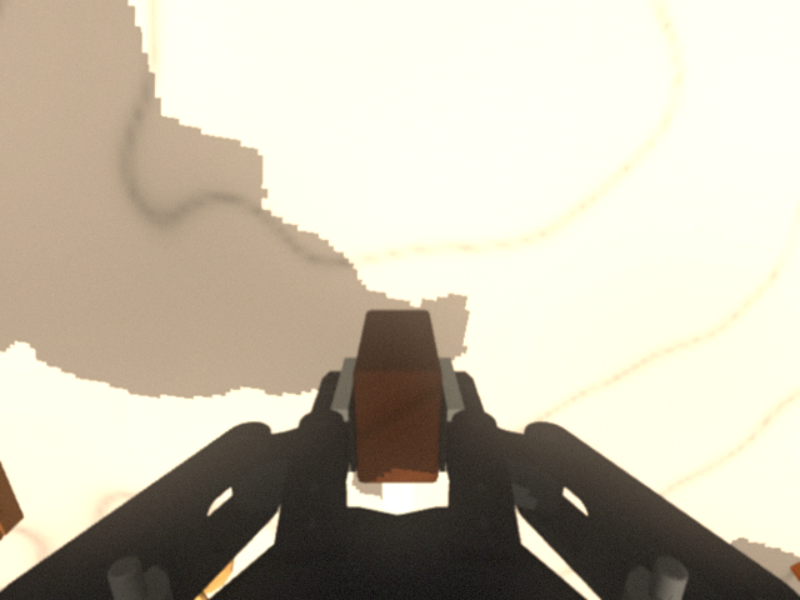

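The picture shows the block square between the pads (block top at about (397,425)). The blade and stand are hidden behind the gripper. I'll lift 2 mm and check the force, and use the fixed cameras for alignment.

send_rows(
  linear=[
    [0, 0, -0.001],
    [0, 0, -0.001],
    [0, 0, 0],
  ],
  twist=[
    [0, 0, 0],
    [0, 0, 0],
    [0, 0, 0],
  ],
  gripper=[0, 0, 0],
)

```text
time: 7.18
ee_pos: [0.5078, 0.0909, 0.0347]
tcp_rot: [180.0, 0.0, -172.1]
wrist_force: [0.0, 0.1, -2.2]
opening: 0.0254
grasp_force: 49.8
```

```bash
python3 - <<'E'
from h import *
print([bot.get_obs()[k] for k in('ee_pos','wrist_force','torque')])
def crop(im,u,v,w,h,W,H): return cv2.convertScaleAbs(cv2.resize(im[v:v+h,u:u+w],(W,H),interpolation=cv2.INTER_CUBIC),alpha=1.3)
out=[]
for n in('scene','side'):
    c,T,im=snap(n,n+'1.png')
    p=w2px(c,T,[[.59,.1,.05]])[0].astype(int); u,v=p-[50,37]; print(n,'origin',u,v)
    out.append(crop(im[:,:,::-1].copy(),u,v,100,75,400,300))
    # predicted tip top and slot mouth
    print('tip',w2px(c,T,[[.5077+.08*.9905,.0909+.08*.1374,.0425+.014]])-[u,v],'mouth',w2px(c,T,[[.6115,.1053,.057]])-[u,v])
cv2.imwrite('pics/c3.png',np.hstack(out))
E
```

```text
[array([0.5078443 , 0.09091016, 0.03468088]), array([ 0.02778221,  0.06486745, -2.17220479]), array([-0.00786035,  0.02133219,  0.00738086])]
scene origin 271 240
tip [[52.18471446 34.95945839]] mouth [[45.03096058 40.41103108]]
side origin 278 173
tip [[49.6015122  35.79849157]] mouth [[57.36478353 34.017861  ]]
```

View pics/c3.png

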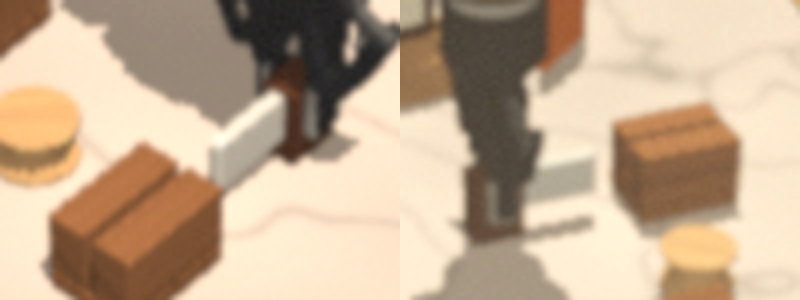

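Scene crop: the blade top runs from (285,95) to the tip at (215,140), and extended it meets the slot mouth at (178,164). So it is aligned, with about a 24 mm gap. I'll advance gently.

send_rows(
  linear=[
    [-0.008, 0, 0],
    [-0.008, 0, 0],
    [-0.003, 0, 0],
    [-0.001, 0, 0],
    [0, 0, 0],
  ],
  twist=[
    [0, 0, 0],
    [0, 0, 0],
    [0, 0, 0],
    [0, 0, 0],
    [0, 0, 0],
  ],
  gripper=[0, 0, 0, 0, 0],
)

```text
time: 7.9
ee_pos: [0.5275, 0.0937, 0.0345]
tcp_rot: [-180.0, -0.0, -172.1]
wrist_force: [0.2, -0.5, -2.5]
opening: 0.0251
grasp_force: 49.8
```

send_rows(
  linear=[
    [-0.001, 0, 0],
    [-0.001, 0, 0],
    [-0.0005, 0, 0],
    [0, 0, 0],
  ],
  twist=[
    [0, 0, 0],
    [0, 0, 0],
    [0, 0, 0],
    [0, 0, 0],
  ],
  gripper=[0, 0, 0, 0],
)

```text
time: 8.4
ee_pos: [0.53, 0.094, 0.0346]
tcp_rot: [180.0, 0.0, -172.1]
wrist_force: [0.5, 0.7, -1.8]
opening: 0.0253
grasp_force: 49.8
```

send_rows(
  linear=[
    [-0.001, 0, 0],
    [-0.0005, 0, 0],
    [0, 0, 0],
  ],
  twist=[
    [0, 0, 0],
    [0, 0, 0],
    [0, 0, 0],
  ],
  gripper=[0, 0, 0],
)

```text
time: 8.78
ee_pos: [0.5315, 0.0942, 0.0346]
tcp_rot: [180.0, 0.0, -172.1]
wrist_force: [-0.6, -0.5, -1.3]
opening: 0.0252
grasp_force: 49.8
```

send_rows(
  linear=[
    [-0.0005, 0, 0],
    [-0.0005, 0, 0],
    [0, 0, 0],
  ],
  twist=[
    [0, 0, 0],
    [0, 0, 0],
    [0, 0, 0],
  ],
  gripper=[0, 0, 0],
)

```text
time: 9.15
ee_pos: [0.5325, 0.0944, 0.0346]
tcp_rot: [-180.0, -0.0, -172.1]
wrist_force: [0.4, -0.1, -2.0]
opening: 0.0256
grasp_force: 49.8
```

send_rows(
  linear=[
    [-0.0005, 0, 0],
    [-0.0005, 0, 0],
    [0, 0, 0],
  ],
  twist=[
    [0, 0, 0],
    [0, 0, 0],
    [0, 0, 0],
  ],
  gripper=[0, 0, 0],
)

```text
time: 9.52
ee_pos: [0.5335, 0.0945, 0.0346]
tcp_rot: [-180.0, -0.0, -172.1]
wrist_force: [-0.0, -0.4, -2.6]
opening: 0.0253
grasp_force: 49.8
```

send_rows(
  linear=[
    [-0.0005, 0, 0],
    [-0.0005, 0, 0],
    [0, 0, 0],
  ],
  twist=[
    [0, 0, 0],
    [0, 0, 0],
    [0, 0, 0],
  ],
  gripper=[0, 0, 0],
)

```text
time: 9.9
ee_pos: [0.5342, 0.0945, 0.0345]
tcp_rot: [-180.0, -0.0, -172.1]
wrist_force: [-2.7, -0.8, -0.7]
opening: 0.025
grasp_force: 49.7
```

send_rows(
  linear=[
    [-0.0005, 0, 0],
    [0, 0, 0],
    [0, 0, 0],
  ],
  twist=[
    [0, 0, 0],
    [0, 0, 0],
    [0, 0, 0],
  ],
  gripper=[0, 0, 0],
)

```text
time: 10.28
ee_pos: [0.5344, 0.0945, 0.0344]
tcp_rot: [-180.0, -0.1, -172.1]
wrist_force: [-5.6, -2.2, -0.8]
opening: 0.0259
grasp_force: 49.8
```

```bash
python3 - <<'E'
from h import *
o=bot.get_obs(); print([o[k] for k in('ee_pos','tcp_rot','wrist_force','torque')])
snap('scene','sceneJ.png'); snap('side','sideJ.png')
E
```

```text
[array([0.53437675, 0.09451957, 0.03437776]), array([-1.79987918e+02, -7.49708880e-02, -1.72102536e+02]), array([-5.64650811, -2.15063397, -0.79572445]), array([-0.33161137,  0.87458425, -0.03627476])]
```

The left slot jams: light press of about 6 N, with the tip at the mouth. I'll back off and go to the right stand.

send_rows(
  linear=[
    [0.005, 0, 0],
    [0.02, 0, -0.01],
    [0, 0, -0.04],
    [0.03, -0.037, 0],
    [0.03, -0.037, 0],
    [0.03, -0.037, 0],
    [0, -0.037, 0],
    [0, -0.037, 0],
  ],
  twist=[
    [0, 0, 0],
    [0, 0, 0],
    [0, 0, 0],
    [0, 0, 0],
    [0, 0, 0],
    [0, 0, 0],
    [0, 0, 0],
    [0, 0, 0],
  ],
  gripper=[0, 0, 0, 0, 0, 0, 0, 0],
)

```text
time: 11.38
ee_pos: [0.4467, -0.1056, 0.0852]
tcp_rot: [-180.0, 0.1, -172.1]
wrist_force: [0.1, 0.4, -2.2]
opening: 0.0253
grasp_force: 49.8
```

send_rows(
  linear=[
    [0, -0.0397, 0],
    [0, 0, 0.02],
    [0, 0, 0.02],
    [0, 0, 0.01],
    [0, 0, 0],
    [0, 0, 0],
  ],
  twist=[
    [0, 0, 0],
    [0, 0, -0.27],
    [0, 0, 0],
    [0, 0, 0],
    [0, 0, 0],
    [0, 0, 0],
  ],
  gripper=[0, 0, 0, 0, 0, 0],
)

```text
time: 12.12
ee_pos: [0.4523, -0.1436, 0.0351]
tcp_rot: [-180.0, 0.0, -169.4]
wrist_force: [0.6, 0.5, -1.8]
opening: 0.0255
grasp_force: 50.4
```

```bash
python3 - <<'E'
from h import *
o=bot.get_obs(); print([o[k] for k in('ee_pos','tcp_rot','wrist_force','torque')])
def crop(im,u,v,w,h,W,H): return cv2.convertScaleAbs(cv2.resize(im[v:v+h,u:u+w],(W,H),interpolation=cv2.INTER_CUBIC),alpha=1.2)
out=[]
d=np.array([.9829,.184,0])
for n in('scene','side'):
    c,T,im=snap(n,n+'2.png')
    p=w2px(c,T,[[.56,-.12,.05]])[0].astype(int); u,v=p-[50,37]
    out.append(crop(im[:,:,::-1].copy(),u,v,100,75,400,300))
    print(n,'tip',(w2px(c,T,[o['ee_pos']*[1,1,0]+.08*d+[0,0,.055]])-[u,v])*4,'mouth',(w2px(c,T,[[.5498,-.1254,.057]])-[u,v])*4)
    J=cv2.imread(f'pics/{n}J.png'); q=w2px(c,T,[[.62,.1,.05]])[0].astype(int)-[50,37]
    out.append(crop(J,q[0],q[1],100,75,400,300))
cv2.imwrite('pics/c4.png',np.vstack([np.hstack(out[0::2]),np.hstack(out[1::2])]))
E
```

```text
[array([ 0.45226287, -0.14360889,  0.03506533]), array([-1.79976792e+02,  4.92937267e-02, -1.69379127e+02]), array([ 0.57638077,  0.54015103, -1.76445431]), array([ 0.01247104, -0.04614742,  0.00654902])]
scene tip [[227.83809559 120.11845104]] mouth [[207.67139532 132.08703415]]
side tip [[160.93079275 159.89598508]] mouth [[188.24996445 149.7557509 ]]
```

View pics/c4.png

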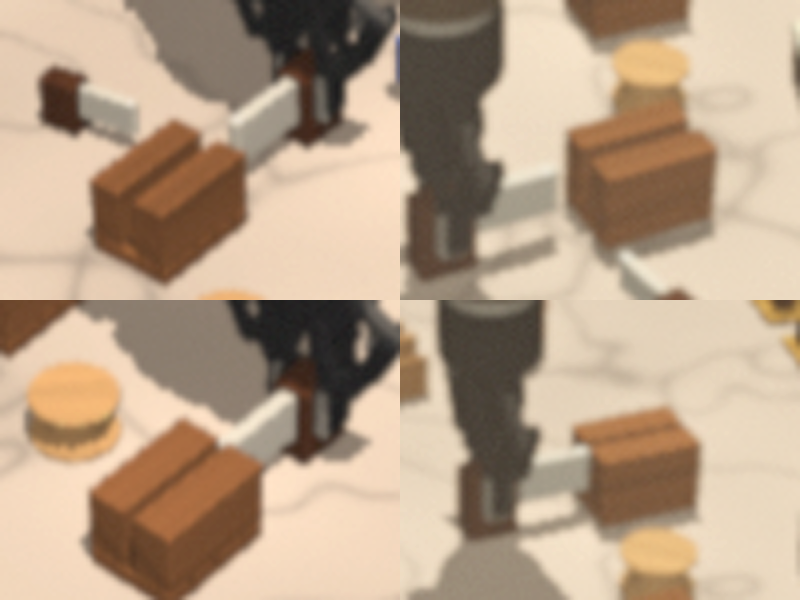

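Top left shows the blade lined up with the wide right slot. Bottom shows the jammed blade sitting at the left mouth, as intended. I'll insert slowly.

send_rows(
  linear=[
    [-0.008, 0, 0],
    [-0.008, 0, 0],
    [-0.003, 0, 0],
    [-0.002, 0, 0],
    [-0.002, 0, 0],
    [-0.002, 0, 0],
    [0, 0, 0],
  ],
  twist=[
    [0, 0, 0],
    [0, 0, 0],
    [0, 0, 0],
    [0, 0, 0],
    [0, 0, 0],
    [0, 0, 0],
    [0, 0, 0],
  ],
  gripper=[0, 0, 0, 0, 0, 0, 0],
)

```text
time: 13.1
ee_pos: [0.4765, -0.1391, 0.0346]
tcp_rot: [-180.0, -0.0, -169.4]
wrist_force: [-1.1, 0.1, -1.1]
opening: 0.0252
grasp_force: 50.4
```

send_rows(
  linear=[
    [-0.001, 0, 0],
    [-0.001, 0, 0],
    [-0.001, 0, 0],
    [0, 0, 0],
  ],
  twist=[
    [0, 0, 0],
    [0, 0, 0],
    [0, 0, 0],
    [0, 0, 0],
  ],
  gripper=[0, 0, 0, 0],
)

```text
time: 13.6
ee_pos: [0.4795, -0.1385, 0.0346]
tcp_rot: [180.0, -0.0, -169.4]
wrist_force: [0.0, -0.5, -2.3]
opening: 0.0253
grasp_force: 50.4
```

send_rows(
  linear=[
    [-0.003, 0, 0],
    [-0.003, 0, 0],
    [-0.002, 0, 0],
    [-0.002, 0, 0],
    [0, 0, 0],
  ],
  twist=[
    [0, 0, 0],
    [0, 0, 0],
    [0, 0, 0],
    [0, 0, 0],
    [0, 0, 0],
  ],
  gripper=[0, 0, 0, 0, 0],
)

```text
time: 14.22
ee_pos: [0.4894, -0.1367, 0.0345]
tcp_rot: [180.0, -0.0, -169.4]
wrist_force: [0.1, -0.2, -1.3]
opening: 0.0254
grasp_force: 50.4
```

send_rows(
  linear=[
    [-0.003, 0, 0],
    [-0.003, 0, 0],
    [-0.003, 0, 0],
    [-0.003, 0, 0],
    [0, 0, 0],
  ],
  twist=[
    [0, 0, 0],
    [0, 0, 0],
    [0, 0, 0],
    [0, 0, 0],
    [0, 0, 0],
  ],
  gripper=[0, 0, 0, 0, 0],
)

```text
time: 14.85
ee_pos: [0.5013, -0.1344, 0.0346]
tcp_rot: [180.0, -0.0, -169.4]
wrist_force: [-0.2, -0.2, -1.3]
opening: 0.0256
grasp_force: 50.4
```

send_rows(
  linear=[
    [-0.003, 0, 0],
    [-0.003, 0, 0],
    [-0.003, 0, 0],
    [0, 0, 0],
  ],
  twist=[
    [0, 0, 0],
    [0, 0, 0],
    [0, 0, 0],
    [0, 0, 0],
  ],
  gripper=[0, 0, 0, 0],
)

```text
time: 15.35
ee_pos: [0.5101, -0.1328, 0.0346]
tcp_rot: [-180.0, -0.0, -169.4]
wrist_force: [0.1, -0.1, -1.1]
opening: 0.0251
grasp_force: 50.4
```

The right slot took the blade about 40 mm deep with no force. I'll withdraw and set the gauge back at its original spot.

send_rows(
  linear=[
    [0.012, 0, 0],
    [0.02, 0, 0],
    [0.02, 0, 0],
    [0.018, 0, 0],
    [0.01, 0, -0.02],
    [0.01, -0.01, -0.03],
    [0.01, -0.03, -0.01],
    [0.012, -0.035, 0],
  ],
  twist=[
    [0, 0, 0],
    [0, 0, 0],
    [0, 0, 0],
    [0, 0, 0],
    [0, 0, 0],
    [0, 0, 0],
    [0, 0, 0],
    [0, 0, 0],
  ],
  gripper=[0, 0, 0, 0, 0, 0, 0, 0],
)

```text
time: 16.35
ee_pos: [0.4133, -0.228, 0.0959]
tcp_rot: [-179.9, 0.1, -169.3]
wrist_force: [0.4, -0.3, -1.7]
opening: 0.0255
grasp_force: 50.2
```

send_rows(
  linear=[
    [0, -0.032, 0],
    [0, -0.03, 0],
    [0, 0, 0.02],
    [0, 0, 0.025],
    [0, 0, 0.013],
    [0, 0, 0.002],
    [0, 0, 0.0005],
    [0, 0, 0],
  ],
  twist=[
    [0, 0, 0],
    [0, 0, 0],
    [0, 0, 0],
    [0, 0, 0],
    [0, 0, 0],
    [0, 0, 0],
    [0, 0, 0],
    [0, 0, 0],
  ],
  gripper=[0, 0, 0, 0, 0, 0, 0, 0],
)

```text
time: 17.35
ee_pos: [0.4254, -0.2883, 0.0349]
tcp_rot: [-180.0, 0.0, -169.4]
wrist_force: [-0.7, -0.3, -1.7]
opening: 0.0256
grasp_force: 50.2
```

send_rows(
  linear=[
    [0, 0, 0.0005],
    [0, 0, 0.0005],
    [0, 0, 0],
  ],
  twist=[
    [0, 0, 0],
    [0, 0, 0],
    [0, 0, 0],
  ],
  gripper=[0, 0, 0],
)

```text
time: 17.73
ee_pos: [0.4253, -0.2882, 0.0338]
tcp_rot: [-180.0, 0.0, -169.4]
wrist_force: [-1.5, 1.7, 5.8]
opening: 0.0258
grasp_force: 51.0
```

send_rows(
  linear=[
    [0, 0, 0.0005],
    [0, 0, 0.0005],
    [0, 0, 0],
  ],
  twist=[
    [0, 0, 0],
    [0, 0, 0],
    [0, 0, 0],
  ],
  gripper=[0, 0, 0],
)

```text
time: 18.1
ee_pos: [0.4253, -0.2882, 0.0337]
tcp_rot: [-180.0, 0.1, -169.4]
wrist_force: [-4.4, 4.2, 13.7]
opening: 0.0253
grasp_force: 52.5
```

The gauge is seated. I'll release, rise and check the surroundings of the tablet numerically.

send_rows(
  linear=[
    [0, 0, -0.001],
    [0, 0, 0],
    [0, 0, 0],
    [0, 0, -0.03],
    [0, 0, -0.05],
    [0, 0, -0.05],
    [0, 0, -0.05],
    [0, 0, -0.03],
  ],
  twist=[
    [0, 0, 0],
    [0, 0, 0],
    [0, 0, 0],
    [0, 0, 0],
    [0, 0, 0],
    [0, 0, 0],
    [0, 0, 0],
    [0, 0, 0],
  ],
  gripper=[55, 55, 55, 55, 55, 55, 55, 55],
)

```text
time: 19.1
ee_pos: [0.4254, -0.2883, 0.2456]
tcp_rot: [-179.9, 0.1, -169.4]
wrist_force: [0.1, -0.0, 0.2]
opening: 0.0469
grasp_force: 0.0
```

```bash
python3 - <<'E'
from h import *
def blobs(im,lo,hi,amin=60):
    m=cv2.inRange(cv2.cvtColor(im,cv2.COLOR_BGR2HSV),lo,hi); n,l,s,_=cv2.connectedComponentsWithStats(m)
    return [cv2.boxPoints(cv2.minAreaRect(np.argwhere(l==i)[:,::-1].astype(np.float32))) for i in range(1,n) if s[i,4]>amin]
c,T=pose('scene')
# orange blobs: lowest image pts -> table plane; top extremes -> z .13
for n in('scene','side'):
    c,T=pose(n); im=cv2.imread(f'pics/{n}0.png')
    m=cv2.inRange(cv2.cvtColor(im,cv2.COLOR_BGR2HSV),(4,190,110),(14,255,255)); N,l,s,_=cv2.connectedComponentsWithStats(m)
    for i in range(1,N):
        if s[i,4]<60: continue
        p=np.argwhere(l==i)[:,::-1].astype(float)
        e=[p[(p@np.array(w)).argmax()] for w in [(1,1),(-1,1),(1,-1),(-1,-1)]]
        print(n,s[i].tolist(),'LR,LL bottom',px2w(c,T,e[:2],0.)[:,:2].round(3).tolist(),'top R,L',px2w(c,T,e[2:],.12)[:,:2].round(3).tolist())
# gauge upright check
T=np.load('pics/wC.png.npy')
c,T,im=snap('wrist','wE.png'); o=bot.get_obs(); print(o['ee_pos'],o['tcp_rot'],o['q'].round(1))
print('gauge exp px',w2px(c,T,[[.4065,-.2915,.055],[.4441,-.2846,.055],[.5026,-.2738,.052]]))
g=im.astype(int).max(2); p=w2px(c,T,[[.4065,-.2915,.055]])[0]
E
```

```text
scene [451, 244, 24, 53, 301] LR,LL bottom [[0.342, 0.331], [0.343, 0.317]] top R,L [[0.345, 0.323], [0.343, 0.27]]
scene [387, 310, 8, 64, 241] LR,LL bottom [[0.642, 0.368], [0.643, 0.363]] top R,L [[0.601, 0.32], [0.602, 0.318]]
[ 0.42585366 -0.28863709  0.24876001] [-179.7528708     0.24937051 -169.39520153] [-34.1  -0.2   5.1  95.   -0.  -44.7]
gauge exp px [[318.76662454 193.40532482]
 [318.55697108 231.55418455]
 [318.3215122  284.61809091]]
```

send_rows(
  linear=[
    [-0.0133, 0.0491, 0],
    [-0.0133, 0.0491, 0],
    [-0.0133, 0.0491, 0],
    [-0.0133, 0.0491, 0],
    [-0.0133, 0.0491, 0],
    [-0.0133, 0.0491, 0],
    [-0.0133, 0.0491, 0],
    [-0.0133, 0.0491, 0],
  ],
  twist=[
    [0, 0, 0],
    [0, 0, 0],
    [0, 0, 0],
    [0, 0, 0],
    [0, 0, 0],
    [0, 0, 0],
    [0, 0, 0],
    [0, 0, 0],
  ],
  gripper=[55, 55, 55, 55, 55, 55, 55, 55],
)

```text
time: 20.15
ee_pos: [0.4572, 0.1193, 0.2428]
tcp_rot: [-180.0, 0.0, -169.4]
wrist_force: [1.4, -0.5, -0.3]
opening: 0.0467
grasp_force: 0.0
```

send_rows(
  linear=[
    [-0.0133, 0.0491, 0],
    [-0.0133, 0.0491, 0],
    [-0.0133, 0.0491, 0],
    [-0.0131, 0.0489, 0],
    [0, 0, 0],
    [0, 0, 0],
  ],
  twist=[
    [0, 0, 0],
    [0, 0, 0],
    [0, 0, 0],
    [0, 0, 0],
    [0, 0, -0.31],
    [0, 0, 0],
  ],
  gripper=[55, 55, 55, 55, 55, 55],
)

```text
time: 20.9
ee_pos: [0.4732, 0.3206, 0.2423]
tcp_rot: [-180.0, -0.1, -166.3]
wrist_force: [0.1, -0.5, 0.3]
opening: 0.0472
grasp_force: 0.0
```

```bash
python3 - <<'E'
from h import *
c,T,im=snap('wrist','wF.png'); o=bot.get_obs(); print(o['ee_pos'],o['tcp_rot'],o['q'].round(1))
y=np.radians(13.7); d=np.array([np.cos(y),np.sin(y),0]); n=np.array([-d[1],d[0],0]); m=np.array([.4737,.3196,.13])
P=w2px(c,T,[m-.0375*d,m+.0375*d,m-.0375*d+.005*n,m-.0375*d-.005*n,m+.0375*d+.005*n]); print(P.round(1))
# brightness profile along and across top face
g=im.mean(2)
def prof(a,b,k): 
    return [int(cv2.getRectSubPix(g.astype(np.float32),(1,1),tuple(map(float,w2px(c,T,[a+(b-a)*t/(k-1)])[0])))[0,0]) for t in range(k)]
print('along -50..50 step2',prof(m-.05*d,m+.05*d,51))
for s in(-.03,-.02): print('across -20..20 step1 @',s,prof(m+s*d-.02*n,m+s*d+.02*n,41))
E
```

```text
[0.47327087 0.32013883 0.242631  ] [-1.79982409e+02 -3.70205680e-02 -1.66349656e+02] [34.1  8.  13.  95.1 -0.  20.4]
[[316.7 188.6]
 [316.6 283.3]
 [323.6 188.6]
 [309.8 188.6]
 [323.  283.3]]
along -50..50 step2 [69, 58, 58, 57, 55, 56, 55, 55, 55, 55, 56, 56, 55, 55, 56, 55, 56, 55, 57, 56, 57, 63, 65, 68, 70, 72, 72, 70, 72, 71, 72, 71, 73, 71, 71, 73, 73, 73, 73, 74, 73, 73, 74, 74, 153, 196, 194, 196, 195, 196, 195]
across -20..20 step1 @ -0.03 [83, 87, 85, 86, 88, 88, 88, 87, 89, 87, 85, 87, 86, 74, 60, 55, 53, 57, 56, 55, 56, 57, 60, 78, 86, 108, 130, 133, 133, 134, 131, 132, 131, 129, 113, 96, 89, 87, 88, 84, 82]
across -20..20 step1 @ -0.02 [82, 88, 86, 87, 88, 87, 88, 86, 86, 87, 85, 86, 88, 80, 61, 57, 55, 56, 55, 57, 55, 56, 57, 70, 85, 96, 122, 131, 132, 132, 132, 132, 133, 131, 111, 88, 88, 87, 88, 84, 78]
```

send_rows(
  linear=[
    [0, -0.0022, 0.03],
    [0, 0, 0.04],
    [0, 0, 0.04],
    [0, 0, 0.03],
    [0, 0, 0.0176],
    [0, 0, 0],
    [0, 0, 0],
  ],
  twist=[
    [0, 0, 0],
    [0, 0, 0],
    [0, 0, 0],
    [0, 0, 0],
    [0, 0, 0],
    [0, 0, 0],
    [0, 0, 0],
  ],
  gripper=[55, 55, 55, 55, 55, 55, 55],
  grip_force=35,
)

```text
time: 21.82
ee_pos: [0.4745, 0.3183, 0.087]
tcp_rot: [180.0, 0.1, -166.3]
wrist_force: [0.4, 1.3, 0.6]
opening: 0.0467
grasp_force: 0.0
```

send_rows(
  linear=[
    [0, 0, 0],
    [0, 0, 0],
    [0, 0, 0],
    [0, 0, 0],
    [0, 0, 0],
    [0, 0, 0],
  ],
  twist=[
    [0, 0, 0],
    [0, 0, 0],
    [0, 0, 0],
    [0, 0, 0],
    [0, 0, 0],
    [0, 0, 0],
  ],
  gripper=[0, 0, 0, 0, 0, 0],
)

```text
time: 22.58
ee_pos: [0.4742, 0.3184, 0.0863]
tcp_rot: [180.0, 0.1, -166.3]
wrist_force: [-0.4, 0.5, 6.6]
opening: 0.0094
grasp_force: 36.6
```

send_rows(
  linear=[
    [0, 0, -0.01],
    [0, 0, -0.03],
    [0, 0, -0.04],
    [0, 0, -0.04],
    [0, 0, 0],
    [-0.0033, -0.045, 0],
    [-0.0033, -0.045, 0],
    [-0.0033, -0.045, 0],
  ],
  twist=[
    [0, 0, 0],
    [0, 0, 0],
    [0, 0, 0],
    [0, 0, 0.31],
    [0, 0, 0],
    [0, 0, 0],
    [0, 0, 0],
    [0, 0, 0],
  ],
  gripper=[0, 0, 0, 0, 0, 0, 0, 0],
)

```text
time: 23.58
ee_pos: [0.5082, 0.1858, 0.2043]
tcp_rot: [-180.0, -0.1, -169.3]
wrist_force: [-0.1, -0.5, -1.6]
opening: 0.0095
grasp_force: 35.7
```

send_rows(
  linear=[
    [-0.0033, -0.045, 0],
    [-0.0033, -0.045, 0],
    [-0.0033, -0.045, 0],
    [-0.0033, -0.045, 0],
    [-0.0033, -0.045, 0],
    [-0.0033, -0.045, 0],
    [-0.0033, -0.045, 0],
    [0, 0, 0],
  ],
  twist=[
    [0, 0, 0],
    [0, 0, 0],
    [0, 0, 0],
    [0, 0, 0],
    [0, 0, 0],
    [0, 0, 0],
    [0, 0, 0],
    [0, 0, 0],
  ],
  gripper=[0, 0, 0, 0, 0, 0, 0, 0],
)

```text
time: 24.58
ee_pos: [0.5889, -0.1209, 0.2035]
tcp_rot: [180.0, -0.1, -169.6]
wrist_force: [-0.0, 0.3, -1.4]
opening: 0.0098
grasp_force: 35.7
```

send_rows(
  linear=[
    [0, 0, 0],
    [0, 0, 0],
  ],
  twist=[
    [0, 0, 0],
    [0, 0, 0],
  ],
  gripper=[0, 0],
)

```text
time: 24.82
ee_pos: [0.5889, -0.1173, 0.2052]
tcp_rot: [180.0, -0.0, -169.3]
wrist_force: [-0.3, 0.1, -1.1]
opening: 0.0093
grasp_force: 35.7
```

```bash
python3 - <<'E'
from h import *
o=bot.get_obs(); print([o[k] for k in('ee_pos','tcp_rot','wrist_force','torque','opening')])
snap('scene','scene3.png'); snap('side','side3.png')
E
```

```text
[array([ 0.58886569, -0.11725826,  0.20524344]), array([ 1.79980898e+02, -2.71182601e-02, -1.69326036e+02]), array([-0.25545634,  0.08706162, -1.1393954 ]), array([ 0.00478629, -0.0092905 ,  0.02428571]), 0.009332332167492918]
```

send_rows(
  linear=[
    [-0.0006, -0.0006, 0.02],
    [0, 0, 0.025],
    [0, 0, 0.017],
    [0, 0, 0.004],
    [0, 0, 0],
    [0, 0, 0],
  ],
  twist=[
    [0, 0, 0],
    [0, 0, 0],
    [0, 0, 0],
    [0, 0, 0],
    [0, 0, 0],
    [0, 0, 0],
  ],
  gripper=[0, 0, 0, 0, 0, 0],
)

```text
time: 25.68
ee_pos: [0.5902, -0.1187, 0.1405]
tcp_rot: [-180.0, 0.1, -169.4]
wrist_force: [0.8, 0.0, -1.2]
opening: 0.0096
grasp_force: 35.7
```

send_rows(
  linear=[
    [0, 0, 0.001],
    [0, 0, 0.001],
    [0, 0, 0.001],
    [0, 0, 0.001],
    [0, 0, 0.001],
    [0, 0, 0.001],
    [0, 0, 0],
  ],
  twist=[
    [0, 0, 0],
    [0, 0, 0],
    [0, 0, 0],
    [0, 0, 0],
    [0, 0, 0],
    [0, 0, 0],
    [0, 0, 0],
  ],
  gripper=[0, 0, 0, 0, 0, 0, 0],
)

```text
time: 26.55
ee_pos: [0.5898, -0.1187, 0.1334]
tcp_rot: [180.0, -0.0, -169.4]
wrist_force: [-0.2, -0.5, -2.1]
opening: 0.0099
grasp_force: 35.7
```

send_rows(
  linear=[
    [0, 0.0006, 0],
    [0, 0, 0.001],
    [0, 0, 0.001],
    [0, 0, 0.001],
    [0, 0, 0.001],
    [0, 0, 0.001],
    [0, 0, 0.001],
    [0, 0, 0],
  ],
  twist=[
    [0, 0, 0],
    [0, 0, 0],
    [0, 0, 0],
    [0, 0, 0],
    [0, 0, 0],
    [0, 0, 0],
    [0, 0, 0],
    [0, 0, 0],
  ],
  gripper=[0, 0, 0, 0, 0, 0, 0, 0],
)

```text
time: 27.55
ee_pos: [0.5897, -0.1181, 0.1274]
tcp_rot: [180.0, -0.0, -169.4]
wrist_force: [-0.2, 0.6, -0.7]
opening: 0.0096
grasp_force: 35.7
```

send_rows(
  linear=[
    [0, 0, 0.002],
    [0, 0, 0.002],
    [0, 0, 0.002],
    [0, 0, 0.002],
    [0, 0, 0],
  ],
  twist=[
    [0, 0, 0],
    [0, 0, 0],
    [0, 0, 0],
    [0, 0, 0],
    [0, 0, 0],
  ],
  gripper=[0, 0, 0, 0, 0],
)

```text
time: 28.18
ee_pos: [0.5896, -0.1181, 0.1193]
tcp_rot: [180.0, -0.0, -169.4]
wrist_force: [-0.2, 0.0, -1.5]
opening: 0.0097
grasp_force: 35.7
```

send_rows(
  linear=[
    [0, 0, 0.005],
    [0, 0, 0.006],
    [0, 0, 0.006],
    [0, 0, 0.006],
    [0, 0, 0.004],
    [0, 0, 0.001],
    [0, 0, 0],
  ],
  twist=[
    [0, 0, 0],
    [0, 0, 0],
    [0, 0, 0],
    [0, 0, 0],
    [0, 0, 0],
    [0, 0, 0],
    [0, 0, 0],
  ],
  gripper=[0, 0, 0, 0, 0, 0, 0],
)

```text
time: 29.05
ee_pos: [0.5898, -0.1181, 0.0916]
tcp_rot: [-180.0, 0.0, -169.4]
wrist_force: [0.8, 0.5, -1.0]
opening: 0.0096
grasp_force: 35.7
```

send_rows(
  linear=[
    [0, 0, 0.001],
    [0, 0, 0.0005],
    [0, 0, 0.0005],
    [0, 0, 0],
  ],
  twist=[
    [0, 0, 0],
    [0, 0, 0],
    [0, 0, 0],
    [0, 0, 0],
  ],
  gripper=[0, 0, 0, 0],
)

```text
time: 29.55
ee_pos: [0.5897, -0.1181, 0.0894]
tcp_rot: [180.0, -0.0, -169.4]
wrist_force: [-0.4, -0.3, -2.3]
opening: 0.0093
grasp_force: 35.7
```

send_rows(
  linear=[
    [0, 0, 0.0005],
    [0, 0, 0.0005],
    [0, 0, 0.0003],
    [0, 0, 0],
  ],
  twist=[
    [0, 0, 0],
    [0, 0, 0],
    [0, 0, 0],
    [0, 0, 0],
  ],
  gripper=[0, 0, 0, 0],
)

```text
time: 30.05
ee_pos: [0.5897, -0.1181, 0.0884]
tcp_rot: [-180.0, 0.0, -169.4]
wrist_force: [-0.8, -0.3, 0.7]
opening: 0.0098
grasp_force: 36.0
```

```bash
python3 - <<'E'
from h import *
snap('scene','scene4.png'); snap('side','side4.png')
E
```

send_rows(
  linear=[
    [0, 0, 0.0004],
    [0, 0, 0],
    [0, 0, 0],
    [0, 0, 0],
    [0, 0, 0],
    [0, 0, 0],
  ],
  twist=[
    [0, 0, 0],
    [0, 0, 0],
    [0, 0, 0],
    [0, 0, 0],
    [0, 0, 0],
    [0, 0, 0],
  ],
  gripper=[0, 0, 30, 40, 50, 50],
)

```text
time: 30.9
ee_pos: [0.5897, -0.1181, 0.0877]
tcp_rot: [180.0, -0.0, -169.4]
wrist_force: [-0.2, 0.4, -0.2]
opening: 0.0428
grasp_force: 0.0
```

send_rows(
  linear=[
    [0, 0, -0.02],
    [0, 0, -0.04],
    [0, 0, -0.05],
    [0, 0, -0.05],
    [0.05, 0, 0],
    [0.05, 0, 0],
    [0.05, 0, 0],
    [0, 0, 0],
  ],
  twist=[
    [0, 0, 0],
    [0, 0, 0],
    [0, 0, 0],
    [0, 0, 0],
    [0, 0, 0],
    [0, 0, 0],
    [0, 0, 0],
    [0, 0, 0],
  ],
  gripper=[50, 50, 50, 50, 50, 50, 50, 50],
)

```text
time: 31.9
ee_pos: [0.44, -0.1461, 0.2488]
tcp_rot: [-179.9, 0.1, -169.5]
wrist_force: [1.6, -0.3, -0.3]
opening: 0.0428
grasp_force: 0.0
```

```bash
python3 - <<'E'
from h import *
o=bot.get_obs(); print(o['time'],o['ee_pos'],o['wrist_force'])
y=np.radians(10.6); d=np.array([np.cos(y),np.sin(y),0]); n=np.array([-d[1],d[0],0]); m=np.array([.5894,-.118,0])
box=[m+a*.0375*d+b*.005*n+[0,0,z] for z in(.132,) for a,b in((-1,-1),(1,-1),(1,1),(-1,1))]
bot=[m+a*.04*d+b*.03*n+[0,0,.057] for a,b in((-1,-1),(1,-1),(1,1),(-1,1))]
out=[]
for nm in('scene','side','wrist'):
    c,T,im=snap(nm,nm+'5.png'); im=im[:,:,::-1].copy()
    if nm!='wrist':
        s=4; p=w2px(c,T,[m+[0,0,.07]])[0].astype(int)-[50,42]; cr=cv2.resize(im[p[1]:p[1]+75,p[0]:p[0]+100],(400,300),interpolation=cv2.INTER_CUBIC)
        for q,col in((box,(0,255,0)),(bot,(255,255,0))):
            cv2.polylines(cr,[((w2px(c,T,q)-p+.5)*s).astype(np.int32)],True,col,1)
        out.append(cr)
    else: W=cv2.resize(im,(400,300))
# wide view for gauge/others
S=cv2.imread('pics/scene5.png')[130:340,180:460]
cv2.imwrite('pics/c5.png',cv2.convertScaleAbs(np.vstack([np.hstack(out),np.hstack([cv2.resize(S,(400,300)),W])]),alpha=1.2))
E
```

```text
31.9 [ 0.44004601 -0.14607013  0.24884029] [ 1.62428552 -0.3226731  -0.26380876]
```

View pics/c5.png

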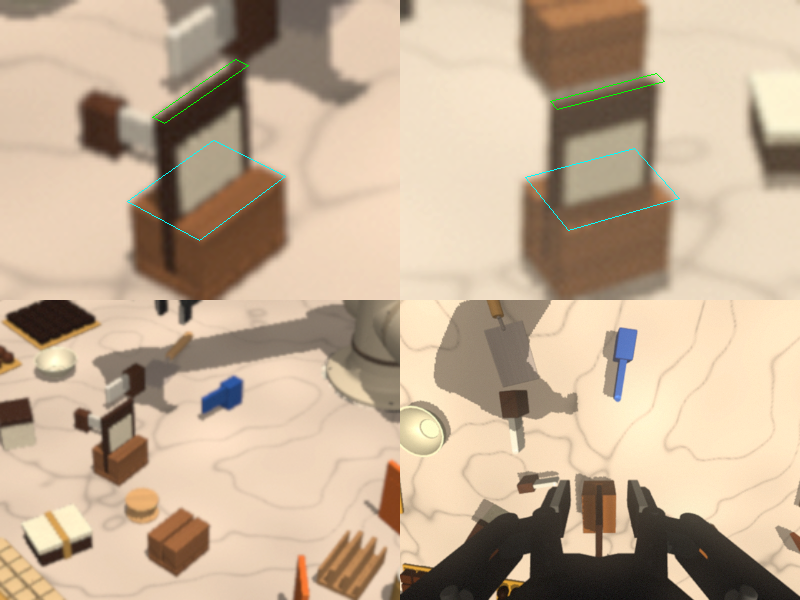

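The last picture shows the tablet upright and fully down in the right stand, matching the projected outline at (200,90) and (608,90). The gauge stands upright at (125,380), and everything else is in place.

```bash
python3 -c "
from h import *
print(ticket.job_done())"
```

```text
the job is handed in; nothing more can be done
None
```

The job is handed in: the left slot jammed under a light press of about 6 N, the right slot took the blade about 40 mm, the gauge is back upright on the counter, and the tablet stands fully down and centred in the right stand.

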